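# Set the grinder's work rest to the gauge and hold it

## Robot

A 7-joint arm with a two-finger parallel gripper is mounted at the origin on the work surface. World frame = base frame: x ahead of the robot, y to its left, z up, the work surface at z = 0. Lengths are in m, angles in rad, forces in N, time in s.
With the tool pointing down it reaches from about 0.35 to 0.9 m from the base axis. Payload 19.9 kg.
Tool frame: the origin (TCP) lies between the finger pads; the fingertips stand 19 mm ahead of it and the grasp point (between the pads) is the TCP; y points along the fingers, z is the direction in which the jaws open and shut, and the axes are right-handed (so a half turn about y gives the same grasp; the last joint's range is limited). The gripper opens to 94 mm and grips with 3 to 60 N. Pads are 16 mm wide; open, the fingers measure 119 mm over their backs; the gripper's body (75 mm by 177 mm) begins 78 mm behind the grasp point.
Start: joints at [-1.242, 0.417, -0.01, 1.614, 0.005, 1.111, -0.053], TCP at [0.226, 0.583, 0.224] pointing down, gripper open.
Joint ranges: [-2.81, 2.81], [-0.39, 2.02], [-1.27, 1.25], [0.06, 2.57], [-1.19, 4.33], [0.19, 2], [-2.82, 2.82]. Speed limits (rad/s): [1.89, 1.89, 2.39, 2.39, 3.01, 3.01, 3.01].

## Interface

Orientations are given as a rotation vector (axis times angle).
In Python, from station import manip gives the robot as it stands.
- The arm moves only by the tool apply_moves, never from a script. Its argument "rows" is a list of rows, each a list of 6 numbers: the shift along the tool's x, y, z in units of 40 mm (1.0 is 40 mm), then the turn, a rotation vector about the tool's x, y, z in units of 6 degrees (1.0 is 6 degrees). A call has 1 to 12 rows; each row is the pose to reach, as a shift and turn from the pose commanded when the call began, along the tool's axes at that moment; what a row does not reach only later rows make up. A row lasts 1/12 s, in which the tool goes at most 41.7 mm and 7.16 degrees, less where a joint would pass 70% of its speed; a pose out of reach is approached as far as the arm can. A call with a gripper value outside its range is refused whole. "hand" is the closure, from 0 (fully open) to 1 (shut), set as the call begins (left out, the last holds). The fingers move at their own pace and stop on an object; "force" is the grip in N (left out, the last holds). Time passes only in rows, so rows that repeat a pose let the fingers close. It gives the time, the measured TCP pose, the force and the opening at its end, in the units of the state.
- manip.get_obs(): the state, without advancing time (a new reading comes with each control period).
- manip.snapshot(name): name is "scene" or "top" or "wrist"; returns the picture (420x560x3 uint8, blue, green, red); there is no depth.
- manip.camera_info(name): a dict with "fov_y" (degrees; the focal length in pixels is half the picture's height over the tangent of half this angle, whatever the lens; pixels are square), "cx", "cy" (the principal point, pixels), "world_to_cam" (4x4, takes a point from world to camera coordinates); the wrist camera has in their place "mount" (4x4, takes a point from camera to tool coordinates, whose origin is the TCP and whose axes are the tool frame's). Camera axes: x right, y up, looking along -z (the intrinsics and any distortion apply to the point x, -y, -z); pixel columns grow to the right and rows downward; lengths in m; the calibration is good to about 2 mm. A picture is of the moment at which its call begins: read the wrist's pose just before it. camera_info takes no time and is no camera call.
- manip.finish_job(): hands the job in, once; it reports no verdict.
Trained networks look in the newest picture that a camera, given by its name, has taken for a name from the list of things; names that differ only in an ending like _2 or _b are one class to them, and where a whole thing is asked for, a point or a joint stands for the part that bears it (a point fixed in the world has none). Each returns a list of dicts, best first, with "conf" (0 to 1); they miss things now and then, are a little off and sometimes report something else, mostly with a low value. They report only what shows in the picture. A call takes as long as a camera call. They do not tell look-alikes from the thing itself.
- manip.recognise(camera, label): "box" ([left, top, right, bottom] as shares, 0 to 1, of the picture: columns of its width, rows of its height, round what is visible of it).
- manip.cut_out(camera, label): "region" (420x560 bool, what is visible of it) and "box" ([left, top, right, bottom] as shares, 0 to 1, of the picture: columns of its width, rows of its height, round what is visible of it).
- manip.spot_point(camera, label): "location" ([column, row] as shares, 0 to 1, of the picture: columns of its width, rows of its height: a listed point, or the origin of a listed thing).
The state is a dict: "t": time; "joint_pos": joint angles; "qvel": joint speeds; "joint_efforts": joint torques, N m; "position": TCP position; "eef_rot": TCP orientation; "contact_force": force on the tool from outside, world axes, zero at the start; "ft_torque": the same for the moment, N m; "gripper_width": finger opening in m.
Only numpy, scipy, OpenCV 4.12 (cv2) and the standard library are available. Lean on these libraries where they do the work, as an engineer would, in place of code of your own. Each camera call takes 0.05 s, during which the arm holds its last target.

## Task

Knock the stop pin of the grinder's work rest down flush with the deck, using the mallet and not the gripper itself, then lay the mallet back down on the bench. Take the rest board by its grip block and slide it out over the edge, along its rails, until its front end is level with the blade of the gauge stand. The steel nose then overbalances the board, so the program finishes while still holding it by the block, flat on the deck and still: do not let it tip, and leave the whetstone, the tin and the mug where they are.

Things in the scene. Friction and masses are not known exactly. Their poses are not given: they have to be found in the camera images.
- stand: Work rest, fixed to the bench: painted iron block 265 mm (its x) by 130 mm (its y) wide at the deck (160 mm at the foot), flat deck 60 mm above the bench. Origin: centre of the underside; +x is the outward direction in which the board slides (to the robot's right, give or take 16 degrees), z up. Two steel guide rails, 9 mm wide and 12 mm high above the deck, run along both sides (inner faces 52 mm either side of the centre line) from the rear end (x=-132.5 mm) to x=+80 mm.
- stand_edge (a point): Middle of the deck's outer edge, at deck height (x=+132.5 mm, z=60 mm in the stand's frame).
- pin (a joint): How far the stop pin has been driven down: 0 = 22 mm above the deck, 0.022 m = flush with the deck and at its stop. The pin starts at 0 to 4 mm. It is a tight split spring pin: it resists with about 8 N (plus some damping) and stays where it is driven.
- pin_top (a point): Centre of the flat top of the steel stop pin, 12 mm in diameter, upright on the centre line of the deck 22 mm inside the outer edge, in front of the board. While it stands more than 4 mm proud it blocks the board.
- board: Rest board, loose on the deck between the rails (2 mm play each side): 200 mm (its x, outward) by 100 mm (its y), 19 mm high in all (15 mm board on two 4 mm plastic glide strips), about 0.6 kg (varies by a fifth). The front 40 mm is a heavy steel nose, the rest is wood; the balance point lies 55 to 65 mm behind the front end, so the board tips once that passes the deck's edge. Origin: centre of the underside, which rests at deck height, 60 mm.
- board_grip (a point): Centre of the board's wooden grip block, an upright block 24 mm (board x) by 46 mm (board y) by 42 mm high on top of the board, 20 mm in front of its rear end. Its top is 21 mm above this point, the board's top 21 mm below.
- board_front (a point): Middle of the board's front end face, 100 mm ahead of the board's origin, at mid thickness. It starts 54 to 62 mm inside the deck's edge and must come level with the gauge.
- gauge: Gauge stand fixed to the bench beyond the rest, on the stand's +y side of the board's path (the side away from the robot): dark steel foot 50 x 50 x 22 mm, post 12 mm in diameter and 97 mm high, a thin upright blade (3 mm thick) at board height pointing to the path. Origin: centre of the underside; axes parallel to the stand's.
- gauge_tip (a point): Tip of the gauge's blade, about 59 mm to the stand's +y side of the path's centre line: the board's front end must come to the same x (in the stand's directions) as this point, 85 to 115 mm beyond the deck's edge. Its axes are parallel to the stand's.
- mallet: Mallet, 0.25 kg, standing on one face of its head, the handle level. Head: black rubber cylinder, 40 mm in diameter and 100 mm long, its axis upright. Handle: flat-sided wood, 22 mm wide, 26 mm high, along the mallet's -x to 160 mm from the head's axis. Origin: centre of the lower face of the head. The balance point lies on the handle side, about 14 mm from the head's axis.
- mallet_grip (a point): Point on the centre line of the mallet's handle, 42 mm from the head's axis (the head lies in the mallet's +x from here), 50 mm above the lower face. A good place to grip, across the handle (mallet's y).
- whetstone: Bystander: grey whetstone 150 x 55 x 25 mm lying on the bench. Origin: centre of the underside.
- tin: Bystander: plain metal tin, 76 mm in diameter, 85 mm high. Origin: centre of the underside.
- mug: Bystander: white mug, 76 mm in diameter, 85 mm high. Origin: centre of the underside.
Things that resemble listed ones, but are neither listed nor needed, are in the scene too. What is shaped like the board but blue is not meant. There is more than one size of the gauge; the one meant has the size given above.

How it is judged:
On the way, in this order (a step that is already met when the one before it is completed fails the run):
1. the stop pin has been driven down flush (within 3.5 mm) (value of joint pin above 0.0185 m), for 0.1 s.
2. the mallet is back on the bench, let go (height (world z) of mallet_grip below 0.065 m and contact force between the fingers and mallet below 0.2 N and contact force between mallet and stand below 0.2 N and linear speed of mallet below 0.05 m/s), for 0.2 s.
At the end, for the whole second after the job is handed in: Pin within 3.5 mm of flush; board front within 6 mm of the gauge blade along the slide and 8 mm of the centre line; board flat (0.04 rad, 5 mm), straight, still, held by the fingers (over 1 N), clear of gauge and mallet; mallet at rest on the bench, let go, off the rest (value of joint pin above 0.0185 m and x of board_front in the frame of gauge_tip between -0.006 and 0.006 m and y of board_front in the frame of stand between -0.008 and 0.008 m and angle between board's own z axis and vertical below 0.04 rad and z of board in the frame of stand between 0.055 and 0.065 m and angle between the x axis of board and the x axis of stand, either way round below 0.06 rad and contact force between the fingers and board above 1 N and linear speed of board below 0.01 m/s and contact force between board and gauge below 0.2 N and contact force between each of board, the fingers and mallet below 0.2 N and contact force between mallet and stand below 0.2 N and height (world z) of mallet_grip below 0.065 m and linear speed of mallet below 0.02 m/s); the arm keeps its last pose, push and grip.
It fails at once if the gripper or arm touches the stop pin itself (contact force between any of the fingers, the arm and pin above 0.5 N).
It fails at once if the board tips (angle between board's own z axis and vertical above 0.15 rad).
It fails at once if a bystander is pushed away by more than 30 mm (distance of any of whetstone, tin, mug from where it was at the start of the episode above 0.03 m).
It also fails if it takes over 64 s, if anything falls off the work surface, if the arm or the gripper's body presses on something with over 40 N, if the wrist force passes 120 N, or if a joint passes its speed limit or range.

## Working session

There is one attempt and no reset: what is moved stays moved. The work goes in short steps, Python scripts to look and compute and a tool call to move; the robot and the scene stay as the last step left them, time stands still between calls to the robot, and variables do not carry over. Pictures are saved under pics/ and viewed, and the job is handed in when it is done.

Besides the shell and the picture viewer there is one more tool, called after "Call:" as a command line: name --pt "numbers of a row" for each row, then --argument value for the rest. apply_moves: Moves the arm, as the interface text tells. Its arguments: {"type":"object","properties":{"rows":{"type":"array","items":{"type":"array","items":{"type":"number"}}},"hand":{"type":"number"},"force":{"type":"number"}},"required":["rows"]}

```bash
ls; mkdir -p pics; python3 - <<'E'
from station import manip
import cv2,numpy as np
np.set_printoptions(precision=4,suppress=True)
for n in ['scene','top','wrist']:
    im=manip.snapshot(n); cv2.imwrite(f'pics/{n}0.png',im)
    print(n,manip.camera_info(n))
print(manip.get_obs())
E
```

```text
pics
scene {'fov_y': 55.86717314022126, 'cx': 275.94043225942397, 'cy': 205.61861718204773, 'world_to_cam': array([[-0.5606,  0.828 ,  0.0106,  0.2854],
       [-0.4475, -0.3137,  0.8375,  0.1514],
       [ 0.6967,  0.4647,  0.5464, -1.6712],
       [ 0.    ,  0.    ,  0.    ,  1.    ]])}
top {'fov_y': 52.06778851457213, 'cx': 276.8252648673625, 'cy': 207.52257666768796, 'world_to_cam': array([[ 0.0294, -0.9991,  0.029 , -0.0366],
       [ 0.9966,  0.0315,  0.0761, -0.513 ],
       [-0.077 ,  0.0267,  0.9967, -1.1543],
       [ 0.    ,  0.    ,  0.    ,  1.    ]])}
wrist {'fov_y': 64.04719885074819, 'cx': 279.2032032112852, 'cy': 211.37691702476903, 'mount': array([[-0.0003, -0.968 , -0.251 , -0.0728],
       [-0.0004,  0.251 , -0.968 , -0.1616],
       [ 1.    , -0.0002, -0.0005, -0.0011],
       [ 0.    ,  0.    ,  0.    ,  1.    ]])}
{'t': 0.15, 'joint_pos': array([-1.2415,  0.4178, -0.0103,  1.6141,  0.0047,  1.1107, -0.053 ]), 'qvel': array([ 0.0002, -0.0024, -0.0011, -0.0024, -0.    ,  0.001 , -0.0016]), 'joint_efforts': array([  0.0023, -85.1527,   0.6403, -42.6133,  -0.0486,   0.0172,
         0.0001]), 'position': array([0.2264, 0.5823, 0.224 ]), 'eef_rot': array([-1.5521,  0.291 , -0.2909]), 'contact_force': array([-0.4432, -0.311 , -0.4967]), 'ft_torque': array([ 0.0505,  0.0247, -0.0417]), 'gripper_width': 0.09397332337954269}
```

View pics/top0.png

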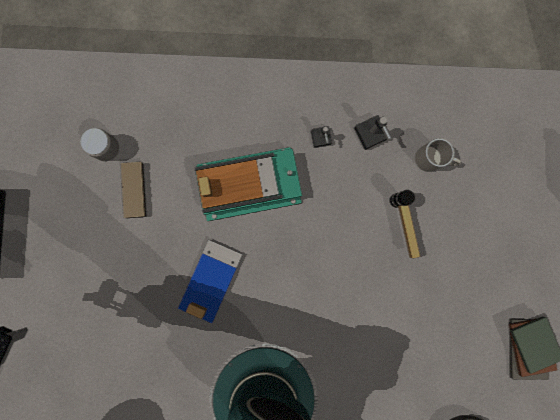

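View pics/scene0.png

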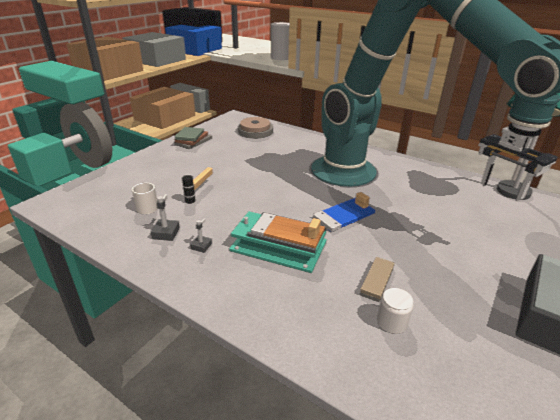

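View pics/wrist0.png

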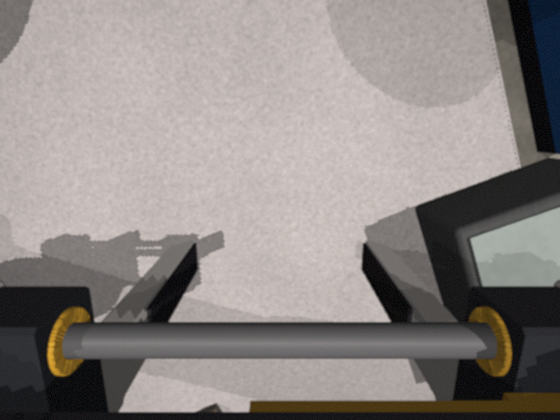

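```bash
cat > h.py <<'E'
from station import manip
import cv2,numpy as np
from scipy.spatial.transform import Rotation as R
np.set_printoptions(precision=4,suppress=True)
def cam(n):
    c=manip.camera_info(n); f=210/np.tan(np.radians(c['fov_y'])/2)
    if n=='wrist':
        o=manip.get_obs(); T=np.eye(4);T[:3,:3]=R.from_rotvec(o['eef_rot']).as_matrix();T[:3,3]=o['position']
        W=np.linalg.inv(T@c['mount'])
    else: W=c['world_to_cam']
    return f,c['cx'],c['cy'],W
def proj(C,P):
    f,cx,cy,W=C; P=np.atleast_2d(P); q=P@W[:3,:3].T+W[:3,3]
    return np.c_[cx+f*q[:,0]/-q[:,2], cy-f*q[:,1]/-q[:,2]]
def ray(C,uv):
    f,cx,cy,W=C; d=np.array([(uv[0]-cx)/f,-(uv[1]-cy)/f,-1.]); Rt=W[:3,:3].T
    return -Rt@W[:3,3], Rt@d
def onz(C,uv,z):
    o,d=ray(C,uv); return o+d*(z-o[2])/d[2]
def tri(Cs,uvs):
    A=np.zeros((3,3));b=np.zeros(3);
    for C,uv in zip(Cs,uvs):
        o,d=ray(C,uv); d/=np.linalg.norm(d); M=np.eye(3)-np.outer(d,d);A+=M;b+=M@o
    return np.linalg.solve(A,b)
E
python3 - <<'E'
from h import *
from station import manip
for n in ['top','scene']:
    C=cam(n)
    for l,z in [('stand',0),('stand_edge',.06),('pin_top',.08),('board',.06),('board_grip',.1),('board_front',.07),('gauge',0),('gauge_tip',.07),('mallet',0),('mallet_grip',.05),('whetstone',0),('tin',0),('mug',0)]:
        for r in manip.spot_point(n,l)[:3]:
            if r['conf']<.2: continue
            uv=np.array(r['location'])*[560,420]
            print(n,l,round(r['conf'],2),uv.round(1),onz(C,uv,z))
E
```

```text
top stand_edge 0.89 [294.4 172.4] [ 0.6059 -0.0638  0.06  ]
top pin_top 0.64 [272.5 173.9] [ 0.5969 -0.0055  0.08  ]
top pin_top 0.39 [287.  174.6] [ 0.5963 -0.0433  0.08  ]
top board 0.8 [234.  180.4] [0.5792 0.0954 0.06  ]
top board 0.76 [212.3 282.3] [0.3112 0.1417 0.06  ]
top board 0.7 [103.4 147.1] [0.6561 0.442  0.06  ]
top board_grip 0.82 [207.3 187.4] [0.5534 0.1594 0.1   ]
top board_grip 0.6 [196.5 309.6] [0.247  0.1734 0.1   ]
top board_front 0.81 [224.3 245.4] [0.4075 0.1135 0.07  ]
top board_front 0.73 [272.6 177.8] [ 0.5881 -0.0062  0.07  ]
top gauge 0.88 [369.7 131.8] [ 0.739  -0.2784  0.    ]
top gauge_tip 0.81 [386.9 141.1] [ 0.6968 -0.3079  0.07  ]
top gauge_tip 0.53 [326.1 141.5] [ 0.6899 -0.1452  0.07  ]
top gauge_tip 0.34 [428.1 158.4] [ 0.6541 -0.419   0.07  ]
top mallet 0.78 [394.7 200.5] [ 0.5456 -0.3514  0.    ]
top mallet_grip 0.8 [406.8 214.9] [ 0.5028 -0.3692  0.05  ]
top whetstone 0.63 [136.3 191.2] [0.5484 0.3677 0.    ]
top whetstone 0.25 [318.5 137.8] [ 0.7164 -0.1332  0.    ]
top tin 0.88 [104.3 147.9] [0.6663 0.4623 0.    ]
top mug 0.72 [428.6 156.7] 
[... 606 characters left out ...]
 board_front 0.82 [256.  223.3] [ 0.6006 -0.0133  0.07  ]
scene board_front 0.73 [320.9 225.2] [0.4945 0.1559 0.07  ]
scene gauge 0.72 [167.3 233.7] [ 0.7342 -0.2738  0.    ]
scene gauge 0.57 [202.1 245.1] [ 0.7134 -0.1408  0.    ]
scene gauge_tip 0.77 [164.1 195.8] [ 0.6507 -0.3652  0.07  ]
scene gauge_tip 0.62 [203.1 221.5] [ 0.6865 -0.153   0.07  ]
scene mallet 0.91 [189.1 201.6] [ 0.5536 -0.3538  0.    ]
scene mallet_grip 0.63 [195.  185.4] [ 0.515  -0.3545  0.05  ]
scene whetstone 0.78 [377.7 281. ] [0.5502 0.3736 0.    ]
scene whetstone 0.47 [233.  220.9] [ 0.5565 -0.1447  0.    ]
scene tin 0.75 [391.5 321.7] [0.6681 0.4576 0.    ]
scene mug 0.61 [148.3 204.5] [ 0.652  -0.4602  0.    ]
```

```bash
python3 - <<'E'
import cv2
a=cv2.imread('pics/top0.png')[120:270,180:470];cv2.imwrite('pics/topc.png',cv2.resize(a,None,fx=2.7,fy=2.7,interpolation=cv2.INTER_CUBIC))
a=cv2.imread('pics/scene0.png')[160:280,120:340];cv2.imwrite('pics/scenec.png',cv2.resize(a,None,fx=3.6,fy=3.6,interpolation=cv2.INTER_CUBIC))
E
```

```text
(no output)
```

View pics/topc.png

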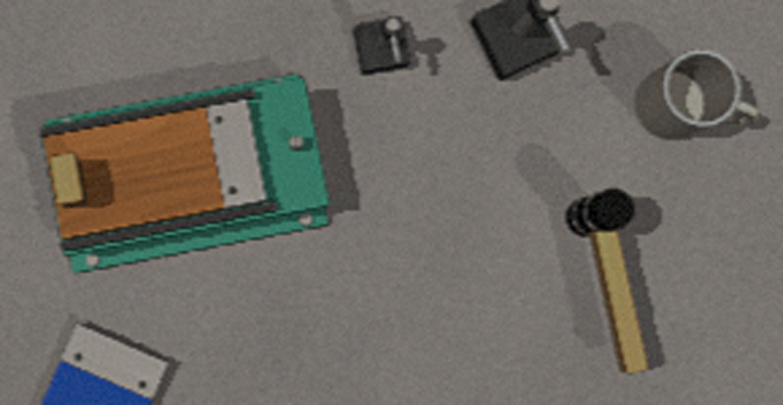

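View pics/scenec.png

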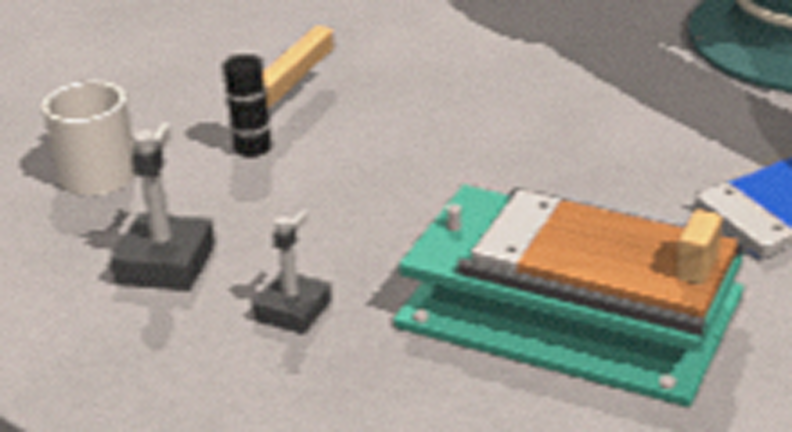

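```bash
cat >> h.py <<'E'
def pose():
    o=manip.get_obs(); return o['position'],R.from_rotvec(o['eef_rot']).as_matrix()
def Rdown(jaw_ang, ):
    # tool y down; tool z (jaw) along world angle jaw_ang
    y=np.array([0,0,-1.]); z=np.array([np.cos(jaw_ang),np.sin(jaw_ang),0]); x=np.cross(y,z)
    return np.c_[x,y,z]
def plan(pt,Rt):
    p,Rc=pose(); s=Rc.T@(np.array(pt)-p)/.04; w=R.from_matrix(Rc.T@Rt).as_rotvec()/np.radians(6)
    print('shift',s.round(3),'turn',w.round(3),'rows',np.linalg.norm(s)*40/41.7,np.linalg.norm(w)*6/7.16)
E
python3 - <<'E'
from h import *
p,Rc=pose(); print(p,Rc)
for n in ['top','scene']:
    f,cx,cy,W=cam(n); print(n,-W[:3,:3].T@W[:3,3],f)
T,S=cam('top'),cam('scene')
t=lambda u,v:np.array([180+u/2.7,120+v/2.7]); s=lambda u,v:np.array([120+u/3.6,160+v/3.6])
for name,a,b in [('pin top',t(296,142),s(453,207)),('nose far corner',t(250,99),s(516,188)),('nose screw far',t(219,120),s(543,205)),('screw near',t(232,190),s(511,249)),('small tip',t(398,62),s(305,213)),('deck outer far',t(302,75),s(465,185)),('mallet head top',t(609,210),s(243,65)),('handle end',t(633,370),s(322,35)),('small post top',t(393,22),s(285,222))]:
    P=tri([T,S],[a,b]); print(name,P,(proj(T,P)-a).round(1),(proj(S,P)-b).round(1))
plan([.55,.1,.33],Rdown(0));plan([.55,.1,.33],Rdown(np.pi))
E
```

```text
[0.2265 0.5825 0.2244] [[ 0.932   0.      0.3624]
 [-0.3624 -0.0001  0.932 ]
 [ 0.0001 -1.     -0.0001]]
top [0.4235 0.0104 1.1906] 429.9181339500709
scene [1.3922 0.5879 0.7833] 396.0593904340971
pin top [ 0.6023 -0.0505  0.0779] [[ 0.1 -0.1]] [[0.1 0. ]]
nose far corner [0.6224 0.0105 0.1352] [[-5.8  3.4]] [[-5.6 -0.7]]
nose screw far [0.608  0.0339 0.1182] [[-3.8  2.2]] [[-3.7 -0.4]]
screw near [ 0.5659 -0.0003  0.0309] [[ 4.  -2.5]] [[4.  0.3]]
small tip [ 0.6839 -0.1475  0.0795] [[ 0. -0.]] [[0. 0.]]
deck outer far [ 0.6432 -0.0323  0.1349] [[-7.6  4.6]] [[-7.4 -1.2]]
mallet head top [ 0.5452 -0.3528  0.0944] [[ 0.7 -0.5]] [[0.6 0.1]]
handle end [ 0.3921 -0.3925  0.0493] [[ 0.6 -0.4]] [[0.5 0.1]]
small post top [ 0.7184 -0.1385  0.0943] [[-0.5  0.4]] [[-0.5 -0.1]]
shift [11.91  -2.638 -8.312] turn [ 0.001 11.459  0.001] rows 14.159414284004374 9.602536754807609
shift [11.91  -2.638 -8.312] turn [  0.001 -18.541  -0.001] rows 14.159414284004374 15.537128114605464
```

```bash
python3 - <<'E'
from h import *
plan([.52,-.02,.33],Rdown(np.radians(-75.5)))
E
```

```text
shift [ 12.298  -2.637 -11.38 ] turn [-0.    24.042  0.002] rows 16.2701800650085 20.147229457758527
```

Call:
apply_moves --pt "0.3 -0.8 -0.3 0 1 0" --pt "0.8 -1.6 -0.8 0 2 0" --pt "1.5 -2.2 -1.4 0 3.1 0" --pt "2.3 -2.64 -2.1 0 4.2 0" --pt "3.0 -2.64 -2.8 0 5.3 0" --pt "3.6 -2.64 -3.4 0 6.4 0" --pt "4.2 -2.64 -3.9 0 7.5 0" --pt "4.8 -2.64 -4.45 0 8.6 0" --pt "5.4 -2.64 -5 0 9.7 0" --pt "6 -2.64 -5.55 0 10.8 0" --pt "6.5 -2.64 -6.0 0 11.9 0" --pt "7 -2.64 -6.5 0 13 0" --hand 0

```text
t: 2.45
position: [0.3937, 0.2374, 0.3302]
eef_rot: [-1.125, 1.331, -1.331]
contact_force: [1.0, 1.0, -0.6]
gripper_width: 0.094
```

```bash
python3 - <<'E'
from h import *
plan([.52,-.02,.33],Rdown(np.radians(-75.5))); print(manip.get_obs())
E
```

```text
shift [5.818 0.004 4.185] turn [ 0.001 10.986 -0.005] rows 6.874674389887165 9.205786166098934
{'t': 2.45, 'joint_pos': array([-0.9571,  0.0153,  0.3539,  1.8725, -0.0058,  1.2543, -0.7688]), 'qvel': array([ 0.3405, -0.1186,  0.35  ,  0.1175,  0.0349, -0.002 , -0.6903]), 'joint_efforts': array([ -4.2475, -43.0731,  -1.7353, -45.2958,  -0.1392,   0.0943,
         2.2834]), 'position': array([0.3937, 0.2374, 0.3302]), 'eef_rot': array([-1.1249,  1.3314, -1.3311]), 'contact_force': array([ 1.0214,  0.9596, -0.6021]), 'ft_torque': array([-0.0756,  0.0042, -0.0026]), 'gripper_width': 0.09398779207922797}
```

Call:
apply_moves --pt "0.7 0 0.5 0 1.1 0" --pt "1.4 0 1.0 0 2.2 0" --pt "2.1 0 1.5 0 3.3 0" --pt "2.8 0 2.0 0 4.4 0" --pt "3.5 0 2.5 0 5.5 0" --pt "4.2 0 3.0 0 6.6 0" --pt "4.8 0 3.5 0 7.7 0" --pt "5.3 0 3.8 0 8.8 0" --pt "5.6 0 4.05 0 9.9 0" --pt "5.82 0 4.18 0 11 0" --pt "5.82 0 4.18 0 11 0" --pt "5.82 0 4.18 0 11 0"

```text
t: 3.45
position: [0.5208, -0.0178, 0.33]
eef_rot: [-0.273, 2.082, -2.083]
contact_force: [-1.0, -0.0, -0.1]
gripper_width: 0.0939
```

```bash
python3 - <<'E'
from h import *
cv2.imwrite('pics/w1.png',manip.snapshot('wrist')); o=manip.get_obs();print(o['joint_pos'],o['position'],o['qvel'])
np.savez('w1.npz',p=o['position'],r=o['eef_rot'])
C=cam('wrist')
for l,z in [('stand_edge',.06),('pin_top',.08),('board_grip',.1),('board_front',.07),('gauge_tip',.07),('mallet_grip',.05)]:
        for r in manip.spot_point('wrist',l)[:2]:
            uv=np.array(r['location'])*[560,420]
            print(l,round(r['conf'],2),uv.round(1),onz(C,uv,z))
E
```

```text
[-0.6354  0.1654  0.6948  1.7499 -0.1108  1.2662 -1.2225] [ 0.5206 -0.0172  0.33  ] [-0.008  -0.0045 -0.0102  0.0022  0.0001 -0.0005 -0.0003]
stand_edge 0.89 [336.7 122.6] [ 0.611  -0.0676  0.06  ]
pin_top 0.51 [321.9 122.8] [ 0.6052 -0.0476  0.08  ]
board_grip 0.86 [130.  117.6] [0.554  0.1646 0.1   ]
board_grip 0.79 [ 98.9 325.4] [0.2803 0.1641 0.1   ]
board_front 0.92 [169.3 229.5] [0.4236 0.1057 0.07  ]
board_front 0.68 [284.5 124.1] [ 0.5923 -0.0053  0.07  ]
gauge_tip 0.71 [426.9  74.3] [ 0.6902 -0.1517  0.07  ]
gauge_tip 0.63 [404.4  57.9] [ 0.7001 -0.12    0.07  ]
mallet_grip 0.92 [516.  254.8] [ 0.5054 -0.3665  0.05  ]
```

View pics/w1.png

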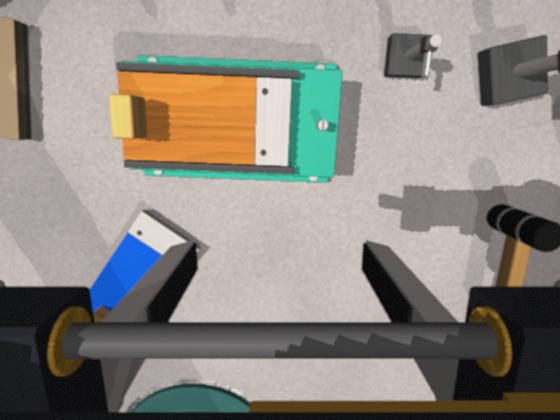

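```bash
python3 - <<'E'
import cv2
a=cv2.imread('pics/w1.png');
cv2.imwrite('pics/w1a.png',cv2.resize(a[45:195,250:450],None,fx=4,fy=4,interpolation=cv2.INTER_CUBIC))
cv2.imwrite('pics/w1b.png',cv2.resize(a[45:195,100:300],None,fx=4,fy=4,interpolation=cv2.INTER_CUBIC))
E
```

```text
(no output)
```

View pics/w1a.png

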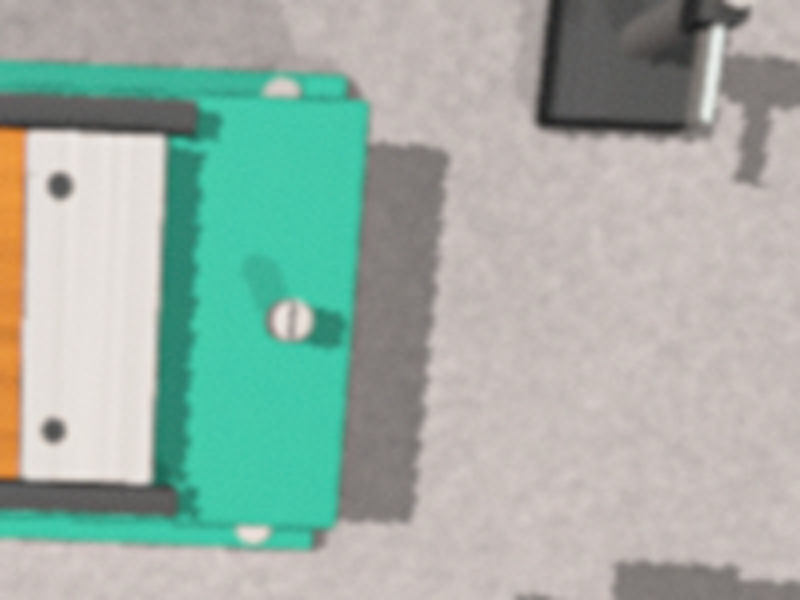

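View pics/w1b.png

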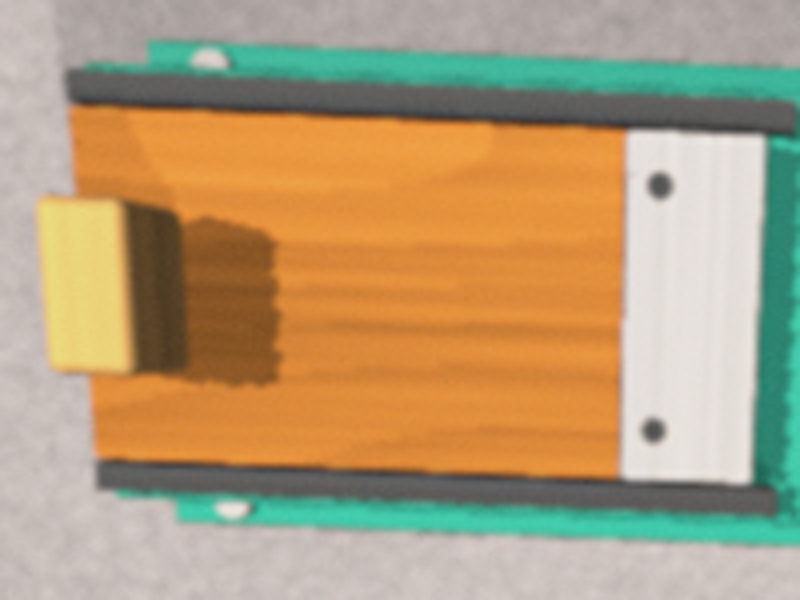

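```bash
cat > m1.py <<'E'
from h import *
C=cam('wrist')
a=lambda u,v:(250+u/4,45+v/4); b=lambda u,v:(100+u/4,45+v/4)
g=lambda n,uv,z: (print(n,onz(C,uv,z)),onz(C,uv,z))[1]
e1=g('edge far',a(370,102),.06);e2=g('edge near',a(336,526),.06)
f1=g('bf far',a(166,133),.079);f2=g('bf near',a(153,485),.079);r1=g('br far',b(70,105),.079);r2=g('br near',b(98,460),.079)
blk=np.mean([g('blk',b(*q),.121) for q in [(40,198),(122,200),(133,372),(52,370)]],0);print('block',blk)
pin=g('pin',a(291,319),.08)
d=(f1+f2-r1-r2)/2; print('board dir deg',np.degrees(np.arctan2(d[1],d[0])),np.linalg.norm(d),np.linalg.norm(f1-f2))
n=e1-e2; print('edge len',np.linalg.norm(n),'normal deg',np.degrees(np.arctan2(n[1],n[0]))-90)
th=np.radians(-81.5)
ex=np.array([np.cos(th),np.sin(th)]);ey=np.array([-ex[1],ex[0]])
em=(e1+e2)/2
for nm,P in [('pin',pin),('front',(f1+f2)/2),('block',blk),('rear',(r1+r2)/2)]:
    q=(P-em)[:2]; print(nm,q@ex,q@ey)
T,S=cam('top'),cam('scene')
for z in (.07,.08):
    q=(onz(C,a(706,122),z)-em)[:2]; print('tip',z,onz(C,a(706,122),z),q@ex,q@ey)
P=tri([T,S,C],[(180+398/2.7,120+62/2.7),(120+305/3.6,160+213/3.6),a(706,122)]);q=(P-em)[:2]; print('tri tip',P,q@ex,q@ey)
E
python3 m1.py; python3 - <<'E'
import cv2
a=cv2.imread('pics/scene0.png')[205:260,180:220];cv2.imwrite('pics/g.png',cv2.resize(a,None,fx=10,fy=10,interpolation=cv2.INTER_CUBIC))
a=cv2.imread('pics/w1.png')[190:310,470:560];cv2.imwrite('pics/m.png',cv2.resize(a,None,fx=5,fy=5,interpolation=cv2.INTER_CUBIC))
E
```

```text
edge far [ 0.6705 -0.0568  0.06  ]
edge near [ 0.5458 -0.0848  0.06  ]
bf far [ 0.644  -0.0001  0.079 ]
bf near [ 0.5454 -0.0231  0.079 ]
br far [0.6    0.1947 0.079 ]
br near [0.5014 0.1723 0.079 ]
blk [0.5744 0.1793 0.121 ]
blk [0.5794 0.1585 0.121 ]
blk [0.5364 0.149  0.121 ]
blk [0.5313 0.1703 0.121 ]
block [0.5554 0.1643 0.121 ]
pin [ 0.6035 -0.0497  0.08  ]
board dir deg -77.29504022918177 0.19994683224835239 0.10121216542182955
edge len 0.12784710394493803 normal deg -77.35500355160838
pin -0.02161227260635153 -0.001473665056635375
front -0.06058933639656527 -0.004545398892723939
block -0.24032114115838374 -0.01744074188379869
rear -0.25999793849985875 -0.019206406135104243
tip 0.07 [ 0.6888 -0.1525  0.07  ] 0.09270250912367727 0.06765276816534999
tip 0.08 [ 0.6864 -0.1489  0.08  ] 0.08877658321858216 0.06587923920930958
tri tip [ 0.6848 -0.1476  0.0804] 0.08727672054244717 0.0644531583333122
```

View pics/g.png

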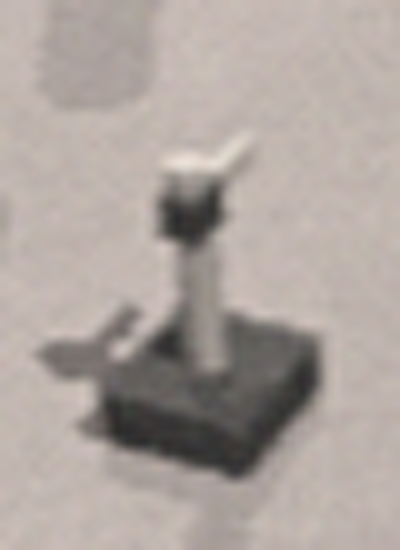

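View pics/m.png

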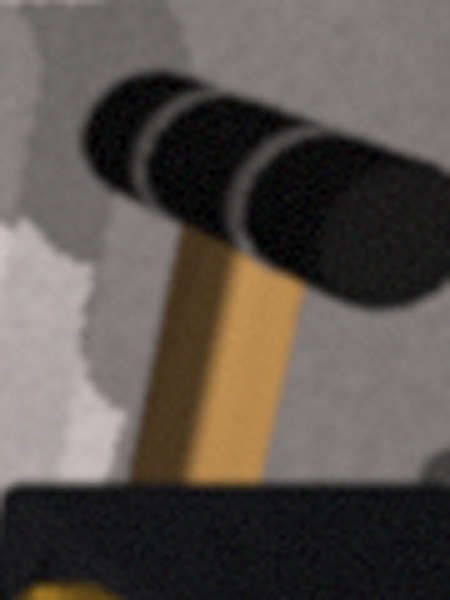

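```bash
sed -i 's/-81.5/-77.3/' m1.py; python3 m1.py | tail -8; python3 - <<'E'
from h import *
plan([.47,-.365,.22],Rdown(np.radians(-75.5)))
E
```

```text
edge len 0.12784710394493803 normal deg -77.35500355160838
pin -0.021662160927953915 0.00011313638595782863
front -0.06075951917384636 -9.573835762956409e-05
block -0.24095308175249647 0.00020678273584773106
rear -0.26070635067305953 -0.00011304662136157092
tip 0.07 [ 0.6888 -0.1525  0.07  ] 0.09740832119519963 0.06068172047818752
tip 0.08 [ 0.6864 -0.1489  0.08  ] 0.09336304839024369 0.05920048210989747
tri tip [ 0.6848 -0.1476  0.0804] 0.09176277003716941 0.057888078244911496
shift [3.456 2.753 8.074] turn [ 0.002  0.06  -0.002] rows 8.82819195986163 0.050229716424136525
```

Call:
apply_moves --pt "0.3 0.2 0.7 0 0 0" --pt "0.65 0.5 1.5 0 0 0" --pt "1.0 0.8 2.4 0 0 0" --pt "1.4 1.1 3.3 0 0 0" --pt "1.8 1.4 4.2 0 0 0" --pt "2.2 1.7 5.1 0 0 0" --pt "2.6 2.0 6.0 0 0 0" --pt "2.95 2.3 6.9 0 0 0" --pt "3.25 2.55 7.6 0 0 0" --pt "3.46 2.75 8.07 0 0 0" --pt "3.46 2.75 8.07 0 0 0" --pt "3.46 2.75 8.07 0 0 0"

```text
t: 4.8
position: [0.4686, -0.3661, 0.2196]
eef_rot: [-0.27, 2.086, -2.085]
contact_force: [0.2, 0.6, 0.8]
gripper_width: 0.0941
```

```bash
python3 - <<'E'
from h import *
cv2.imwrite('pics/w2.png',manip.snapshot('wrist')); o=manip.get_obs();print(o['joint_pos'],o['position'],o['eef_rot'])
C=cam('wrist')
for l,z in [('mallet_grip',.05)]:
        for r in manip.spot_point('wrist',l)[:2]:
            uv=np.array(r['location'])*[560,420]
            print(l,round(r['conf'],2),uv.round(1),onz(C,uv,z))
E
```

```text
[ 0.0245  0.4627  0.782   1.7171 -0.3585  1.1114 -0.3971] [ 0.4693 -0.3651  0.22  ] [-0.2705  2.0844 -2.0839]
mallet_grip 0.69 [285.4 161.4] [ 0.5066 -0.3622  0.05  ]
```

View pics/w2.png

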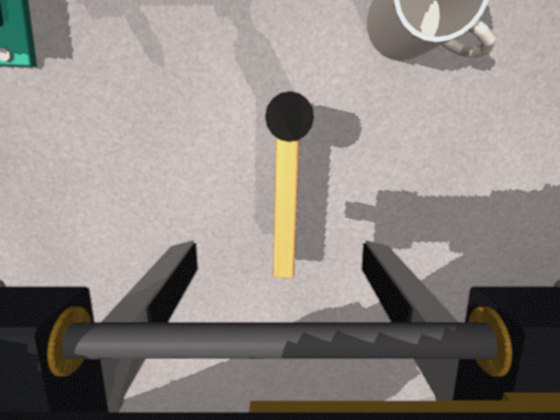

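```bash
python3 - <<'E'
from h import *
C=cam('wrist')
im=cv2.imread('pics/w2.png'); g=im.max(2); 
m=(g[80:150,255:325]<70).astype(np.uint8); n,l,s,c=cv2.connectedComponentsWithStats(m); k=1+s[1:,4].argmax(); print(s[k],c[k]+[255,80])
hc=c[k]+[255,80]
h=onz(C,hc,.1); 
hsv=cv2.cvtColor(im,cv2.COLOR_BGR2HSV); mm=(hsv[...,1]>110)&(hsv[...,2]>120)
pts=[]
for v in range(150,270,10):
    u=np.where(mm[v,260:320])[0]+260; pts.append(onz(C,((u.min()+u.max())/2,v),.063))
pts=np.array(pts); d=pts[0]-pts[-1]; ang=np.degrees(np.arctan2(d[1],d[0]))
end=onz(C,(284,277),.063)
print('head',h,'handle ang',ang,'end dist',np.linalg.norm((h-end)[:2]), 'offset',np.cross((pts.mean(0)-h)[:2],[np.cos(np.radians(ang)),np.sin(np.radians(ang))]))
a=np.radians(ang); mg=h[:2]-.042*np.array([np.cos(a),np.sin(a)]);print('grip',mg)
plan([*mg,.05],Rdown(a-np.pi/2))
E
```

```text
[  11   12   47   49 1789] [289.2214 116.0352]
head [ 0.5479 -0.3529  0.1   ] handle ang 13.327106666658276 end dist 0.15909134520203835 offset 6.524171386602245e-05
grip [ 0.507  -0.3626]
shift [-0.913  4.256  0.193] turn [ 0.002  0.25  -0.003] rows 4.1794046444084385 0.2095660731156182<stdin>:13: DeprecationWarning: Arrays of 2-dimensional vectors are deprecated. Use arrays of 3-dimensional vectors instead. (deprecated in NumPy 2.0)
```

Call:
apply_moves --pt "-0.5 0.6 0.19 0 0.25 0" --pt "-0.91 1.4 0.19 0 0.25 0" --pt "-0.91 2.2 0.19 0 0.25 0" --pt "-0.91 2.9 0.19 0 0.25 0" --pt "-0.91 3.5 0.19 0 0.25 0" --pt "-0.91 3.9 0.19 0 0.25 0" --pt "-0.91 4.15 0.19 0 0.25 0" --pt "-0.91 4.25 0.19 0 0.25 0" --pt "-0.91 4.25 0.19 0 0.25 0" --pt "-0.91 4.25 0.19 0 0.25 0"

```text
t: 5.73
position: [0.5071, -0.3634, 0.0512]
eef_rot: [-0.243, 2.097, -2.099]
contact_force: [-0.4, 0.4, 0.7]
gripper_width: 0.0937
```

```bash
python3 - <<'E'
from h import *
print(pose()); plan([.507,-.3626,.05],Rdown(np.radians(13.33-90)))
E
```

```text
(array([ 0.5071, -0.3634,  0.0512]), array([[-0.9732,  0.0012,  0.2299],
       [-0.2299, -0.0006, -0.9732],
       [-0.0011, -1.    ,  0.0009]]))
shift [-0.003  0.03  -0.02 ] turn [-0.009 -0.007 -0.01 ] rows 0.03463113182159333 0.012492008411065665
```

Call:
apply_moves --pt "0 0.02 0 0 0 0" --pt "0 0.02 0 0 0 0" --pt "0 0.02 0 0 0 0" --pt "0 0.02 0 0 0 0" --pt "0 0.02 0 0 0 0" --pt "0 0.02 0 0 0 0" --pt "0 0.02 0 0 0 0" --pt "0 0.02 0 0 0 0" --hand 1 --force 55

```text
t: 6.4
position: [0.5063, -0.3635, 0.0493]
eef_rot: [-0.244, 2.099, -2.099]
contact_force: [-0.1, -0.6, -0.7]
gripper_width: 0.0443
```

Call:
apply_moves --pt "0 0 0 0 0 0" --pt "0 0 0 0 0 0" --pt "0 0 0 0 0 0" --pt "0 0 0 0 0 0" --pt "0 0 0 0 0 0" --pt "0 0 0 0 0 0" --pt "0 0 0 0 0 0" --pt "0 0 0 0 0 0"

```text
t: 7.07
position: [0.5064, -0.3634, 0.0493]
eef_rot: [-0.244, 2.099, -2.099]
contact_force: [-0.1, -1.2, -0.9]
gripper_width: 0.0215
```

Call:
apply_moves --pt "0 -0.3 0 0 0 0" --pt "0 -0.8 0 0 0 0" --pt "0 -1.4 0 0 0 0" --pt "0 -2.0 0 0 0 0" --pt "0 -2.6 0 0 0 0" --pt "0 -3.0 0 0 0 0" --pt "0 -3.25 0 0 0 0" --pt "0 -3.25 0 0 0 0" --pt "0 -3.25 0 0 0 0"

```text
t: 7.82
position: [0.5063, -0.3632, 0.1792]
eef_rot: [-0.244, 2.099, -2.099]
contact_force: [-0.1, -0.3, -2.2]
gripper_width: 0.0217
```

```bash
python3 - <<'E'
from h import *
cv2.imwrite('pics/w3.png',manip.snapshot('wrist'))
print(pose(),manip.get_obs()['gripper_width']); plan([.5618,-.0600,.18],Rdown(np.radians(13.33-90)))
E
```

```text
(array([ 0.5061, -0.363 ,  0.1785]), array([[-0.9733, -0.0008,  0.2295],
       [-0.2295,  0.0006, -0.9733],
       [ 0.0007, -1.    , -0.0008]])) 0.02171989631587339
shift [-3.093 -0.034 -7.053] turn [ 0.008 -0.011  0.006] rows 7.387490310384715 0.012242780198029686
```

View pics/w3.png

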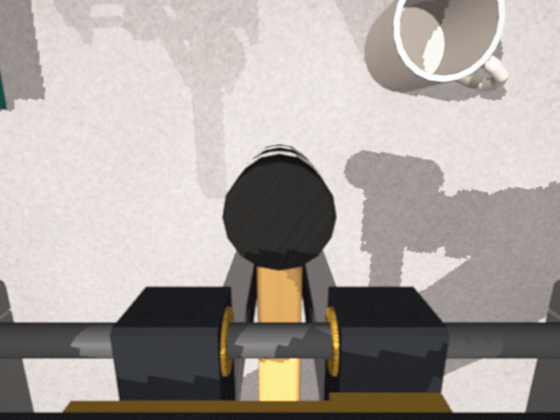

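Call:
apply_moves --pt "-0.2 0 -0.4 0 0 0" --pt "-0.5 0 -1.1 0 0 0" --pt "-0.8 0 -1.9 0 0 0" --pt "-1.2 0 -2.7 0 0 0" --pt "-1.55 0 -3.5 0 0 0" --pt "-1.9 0 -4.3 0 0 0" --pt "-2.2 0 -5.1 0 0 0" --pt "-2.55 0 -5.8 0 0 0" --pt "-2.8 0 -6.4 0 0 0" --pt "-3.0 0 -6.85 0 0 0" --pt "-3.09 0 -7.05 0 0 0" --pt "-3.09 0 -7.05 0 0 0"

```text
t: 8.87
position: [0.5619, -0.0586, 0.1782]
eef_rot: [-0.249, 2.098, -2.098]
contact_force: [1.3, -0.8, -1.7]
gripper_width: 0.0219
```

```bash
python3 - <<'E'
from h import *
im=manip.snapshot('wrist');cv2.imwrite('pics/w4.png',im)
for n in('scene',):cv2.imwrite('pics/s4.png',manip.snapshot(n)[120:290,130:350].repeat(3,0).repeat(3,1))
p,Rc=pose();print(p)
C=cam('wrist'); print('head top', onz(C,(279,214),p[2]+.05)-p)
plan([.5618,-.0600,.135],Rdown(np.radians(13.33-90)))
E
```

```text
[ 0.5615 -0.0617  0.1788]
head top [0.0412 0.009  0.05  ]
shift [-0.017  1.095 -0.041] turn [-0.006 -0.019  0.01 ] rows 1.0514193527705666 0.01882657641841633
```

View pics/w4.png

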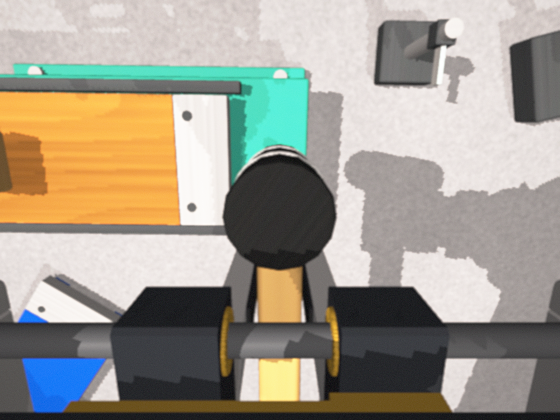

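View pics/s4.png

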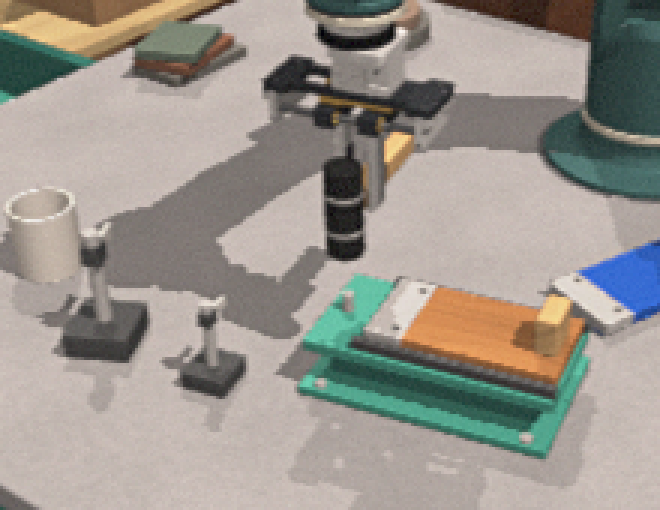

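Call:
apply_moves --pt "0 0.3 -0.04 0 0 0" --pt "0 0.7 -0.04 0 0 0" --pt "0 1.0 -0.04 0 0 0" --pt "0 1.15 -0.04 0 0 0" --pt "0 1.2 -0.04 0 0 0" --pt "0 1.25 -0.04 0 0 0" --pt "0 1.3 -0.04 0 0 0" --pt "0 1.35 -0.04 0 0 0" --pt "0 1.4 -0.04 0 0 0" --pt "0 1.45 -0.04 0 0 0"

```text
t: 9.8
position: [0.5619, -0.0597, 0.122]
eef_rot: [-0.242, 2.099, -2.099]
contact_force: [-4.5, -1.1, 5.3]
gripper_width: 0.0216
```

```bash
python3 - <<'E'
from h import *
p,Rc=pose();print(p, manip.get_obs()['contact_force'],manip.get_obs()['ft_torque']);plan([.5618,-.0600,.109],Rdown(np.radians(13.33-90)))
E
```

```text
[ 0.5619 -0.0597  0.122 ] [-4.5087 -1.1352  5.325 ] [-0.3485  0.9988 -0.0609]
shift [0.004 0.325 0.005] turn [-0.004 -0.02  -0.008] rows 0.3119589988837104 0.018571672193872183
```

Pin is being driven (contact near TCP z 0.13). Continue.

Call:
apply_moves --pt "0 0.05 0 0 0 0" --pt "0 0.1 0 0 0 0" --pt "0 0.15 0 0 0 0" --pt "0 0.2 0 0 0 0" --pt "0 0.25 0 0 0 0" --pt "0 0.3 0 0 0 0" --pt "0 0.33 0 0 0 0" --pt "0 0.33 0 0 0 0"

```text
t: 10.47
position: [0.562, -0.0597, 0.1092]
eef_rot: [-0.242, 2.099, -2.099]
contact_force: [-7.4, -1.1, 11.2]
gripper_width: 0.0216
```

```bash
python3 - <<'E'
from h import *
p,Rc=pose();print(p, manip.get_obs()['contact_force'],manip.get_obs()['ft_torque'],manip.get_obs()['gripper_width'])
cv2.imwrite('pics/w5.png',manip.snapshot('wrist'))
cv2.imwrite('pics/s5.png',manip.snapshot('scene')[170:270,180:300].repeat(5,0).repeat(5,1))
E
```

```text
[ 0.562  -0.0597  0.1092] [-7.4041 -1.0704 11.2426] [-0.3065  1.6579  0.002 ] 0.02159999041753401
```

View pics/s5.png

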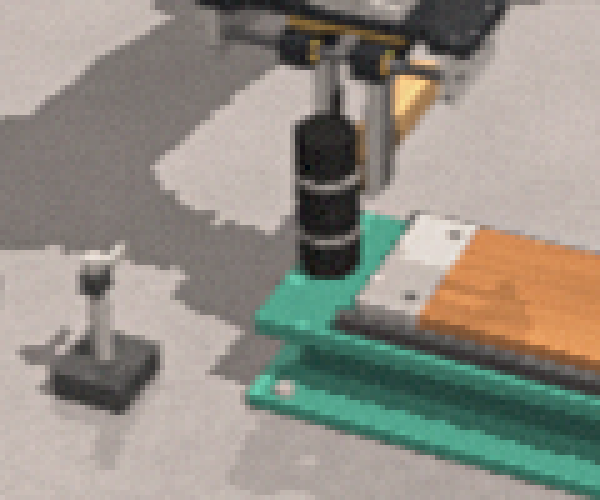

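View pics/w5.png

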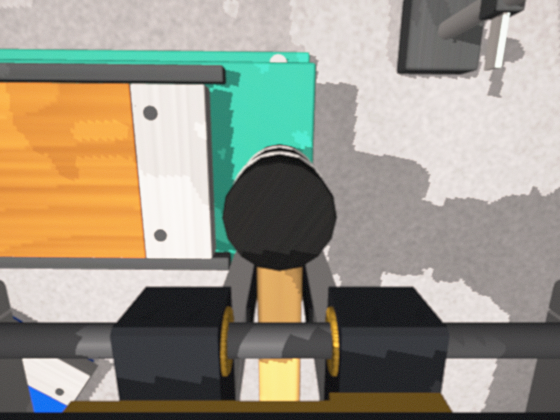

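Call:
apply_moves --pt "0 0.03 0 0 0 0" --pt "0 0.06 0 0 0 0" --pt "0 0.08 0 0 0 0" --pt "0 0.08 0 0 0 0" --pt "0 0.08 0 0 0 0"

```text
t: 10.98
position: [0.5625, -0.0598, 0.1077]
eef_rot: [-0.24, 2.099, -2.097]
contact_force: [-18.9, 0.6, 46.4]
gripper_width: 0.0219
```

Call:
apply_moves --pt "0 -0.2 0 0 0 0" --pt "0 -0.7 0 0 0 0" --pt "0 -1.3 0 0 0 0" --pt "0 -1.8 0 0 0 0" --pt "0.1 -1.8 0.5 0 0 0" --pt "0.3 -1.8 1.2 0 0 0" --pt "0.6 -1.8 2.0 0 0 0" --pt "0.9 -1.8 2.6 0 0 0" --pt "1.1 -1.8 3.0 0 0 0" --pt "1.2 -1.8 3.2 0 0 0" --pt "1.2 -1.8 3.2 0 0 0"

```text
t: 11.9
position: [0.5438, -0.1966, 0.1773]
eef_rot: [-0.24, 2.099, -2.101]
contact_force: [0.0, 0.5, -2.8]
gripper_width: 0.0218
```

```bash
python3 - <<'E'
from h import *
p,Rc=pose();print(p, manip.get_obs()['contact_force'],manip.get_obs()['gripper_width'])
cv2.imwrite('pics/w6.png',manip.snapshot('wrist'))
cv2.imwrite('pics/s6.png',cv2.resize(manip.snapshot('scene')[170:270,180:300],None,fx=5,fy=5,interpolation=cv2.INTER_CUBIC))
plan([.5064,-.3634,.16],Rdown(np.radians(13.33-90)))
E
```

```text
[ 0.5438 -0.1966  0.1773] [ 0.0193  0.4657 -2.8286] 0.02175203542162638
shift [1.907 0.422 3.909] turn [ 0.003 -0.008 -0.004] rows 4.191224728314707 0.007517520077117334
```

View pics/s6.png

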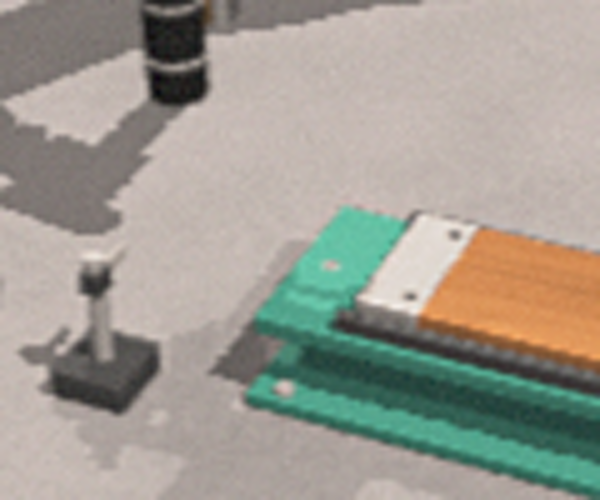

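View pics/w6.png

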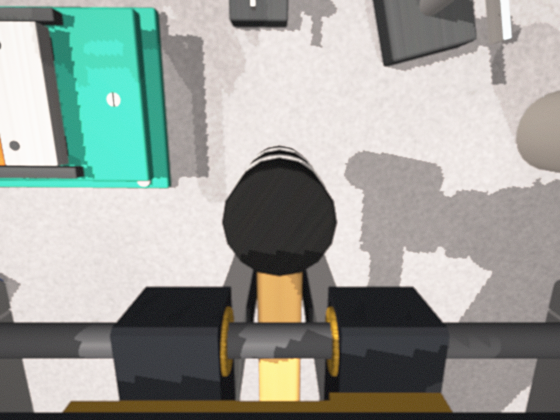

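Call:
apply_moves --pt "0.2 0 0.4 0 0 0" --pt "0.5 0 1.1 0 0 0" --pt "0.9 0 1.9 0 0 0" --pt "1.3 0 2.7 0 0 0" --pt "1.6 0.2 3.3 0 0 0" --pt "1.8 0.5 3.7 0 0 0" --pt "1.9 1.0 3.9 0 0 0" --pt "1.9 1.6 3.9 0 0 0" --pt "1.9 2.2 3.9 0 0 0" --pt "1.9 2.7 3.9 0 0 0" --pt "1.9 2.9 3.9 0 0 0" --pt "1.9 2.9 3.9 0 0 0"

```text
t: 13.0
position: [0.5063, -0.362, 0.0593]
eef_rot: [-0.248, 2.101, -2.097]
contact_force: [0.3, 0.5, -2.5]
gripper_width: 0.0214
```

```bash
python3 - <<'E'
from h import *
p,Rc=pose();print(p, manip.get_obs()['contact_force'],manip.get_obs()['joint_pos'])
plan([.5064,-.3634,.0495],Rdown(np.radians(13.33-90)))
E
```

```text
[ 0.5063 -0.362   0.0593] [ 0.3494  0.5069 -2.5021] [ 0.1057  0.7055  0.6502  1.7534 -0.5387  0.8712 -0.3386]
shift [0.005 0.244 0.034] turn [0.02  0.005 0.017] rows 0.23669854276939903 0.02201934308519346
```

Call:
apply_moves --pt "0 0.05 0 0 0 0" --pt "0 0.1 0 0 0 0" --pt "0 0.15 0 0 0 0" --pt "0 0.18 0 0 0 0" --pt "0 0.2 0 0 0 0" --pt "0 0.22 0 0 0 0" --pt "0 0.22 0 0 0 0"

```text
t: 13.58
position: [0.5061, -0.3639, 0.0522]
eef_rot: [-0.244, 2.099, -2.099]
contact_force: [-0.1, 0.3, -1.9]
gripper_width: 0.0215
```

Call:
apply_moves --pt "0 0.03 0 0 0 0" --pt "0 0.05 0 0 0 0" --pt "0 0.07 0 0 0 0" --pt "0 0.07 0 0 0 0" --pt "0 0.07 0 0 0 0"

```text
t: 14.0
position: [0.506, -0.3639, 0.0493]
eef_rot: [-0.244, 2.099, -2.099]
contact_force: [-0.4, -0.5, -2.4]
gripper_width: 0.0212
```

Call:
apply_moves --pt "0 0.02 0 0 0 0" --pt "0 0.04 0 0 0 0" --pt "0 0.05 0 0 0 0" --pt "0 0.05 0 0 0 0" --pt "0 0.05 0 0 0 0"

```text
t: 14.42
position: [0.5061, -0.3641, 0.0481]
eef_rot: [-0.243, 2.099, -2.099]
contact_force: [-3.5, 2.7, 11.3]
gripper_width: 0.0211
```

Call:
apply_moves --pt "0 -0.02 0 0 0 0" --pt "0 -0.02 0 0 0 0" --pt "0 -0.02 0 0 0 0" --pt "0 -0.02 0 0 0 0" --pt "0 -0.02 0 0 0 0" --pt "0 -0.02 0 0 0 0" --pt "0 -0.02 0 0 0 0" --pt "0 -0.02 0 0 0 0" --pt "0 -0.02 0 0 0 0" --pt "0 -0.02 0 0 0 0" --pt "0 -0.02 0 0 0 0" --pt "0 -0.02 0 0 0 0" --hand 0

```text
t: 15.42
position: [0.5061, -0.3639, 0.0481]
eef_rot: [-0.244, 2.099, -2.099]
contact_force: [-0.1, 0.2, 0.1]
gripper_width: 0.0935
```

```bash
python3 - <<'E'
from h import *
p,Rc=pose();print(p, manip.get_obs()['contact_force'],manip.get_obs()['gripper_width'])
cv2.imwrite('pics/s7.png',cv2.resize(manip.snapshot('scene')[120:240,130:290],None,fx=4,fy=4,interpolation=cv2.INTER_CUBIC))
E
```

```text
[ 0.5061 -0.3639  0.0481] [-0.0912  0.1986  0.0855] 0.09353473993620195
```

View pics/s7.png

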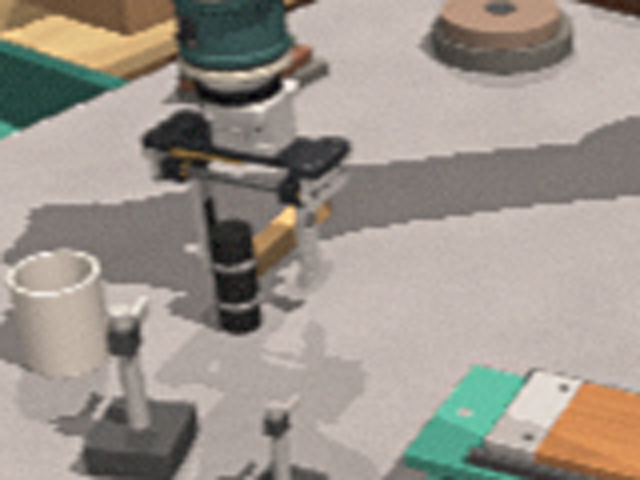

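Call:
apply_moves --pt "0 -0.4 0 0 0 0" --pt "0 -1.2 0 0 0 0" --pt "0 -2.1 0 0 0 0" --pt "0 -3.0 0 0 0 0" --pt "0 -3.9 0 0 0 0" --pt "0 -4.5 0 0 0 0" --pt "0 -4.8 0 0 0 0"

```text
t: 16.05
position: [0.5066, -0.3646, 0.2436]
eef_rot: [-0.24, 2.095, -2.1]
contact_force: [0.3, -0.1, -0.2]
gripper_width: 0.0939
```

```bash
python3 - <<'E'
from h import *
plan([.616,-.166,.24],Rdown(np.radians(-77.3)))
E
```

```text
shift [-3.799  0.091 -4.207] turn [-0.024  0.091 -0.028] rows 5.437976657706428 0.08254767665453792
```

Call:
apply_moves --pt "-0.4 0 -0.4 0 0.1 0" --pt "-1.0 0 -1.1 0 0.1 0" --pt "-1.7 0 -1.9 0 0.1 0" --pt "-2.4 0 -2.7 0 0.1 0" --pt "-3.0 0 -3.4 0 0.1 0" --pt "-3.5 0 -3.9 0 0.1 0" --pt "-3.8 0 -4.2 0 0.1 0" --pt "-3.8 0 -4.2 0 0.1 0" --pt "-3.8 0 -4.2 0 0.1 0" --pt "-3.8 0 -4.2 0 0.1 0"

```text
t: 16.88
position: [0.6148, -0.1665, 0.2398]
eef_rot: [-0.233, 2.105, -2.106]
contact_force: [0.3, -0.7, -0.5]
gripper_width: 0.0938
```

```bash
python3 - <<'E'
from h import *
p,Rc=pose();print(p,Rc[:,2]);im=manip.snapshot('wrist')
cv2.imwrite('pics/w8.png',im);cv2.imwrite('pics/w8c.png',cv2.resize(im[60:210,180:380],None,fx=4,fy=4,interpolation=cv2.INTER_CUBIC))
E
```

```text
[ 0.6148 -0.1665  0.2398] [ 0.218  -0.976   0.0003]
```

View pics/w8.png

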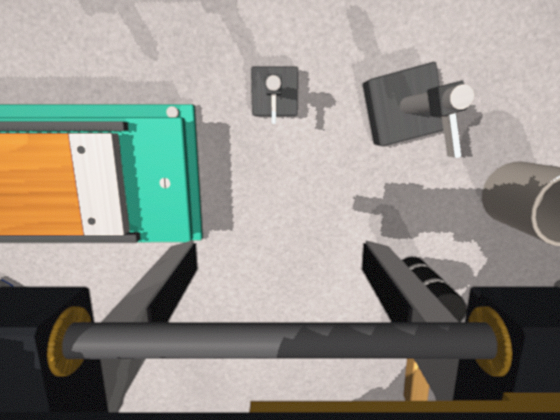

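View pics/w8c.png

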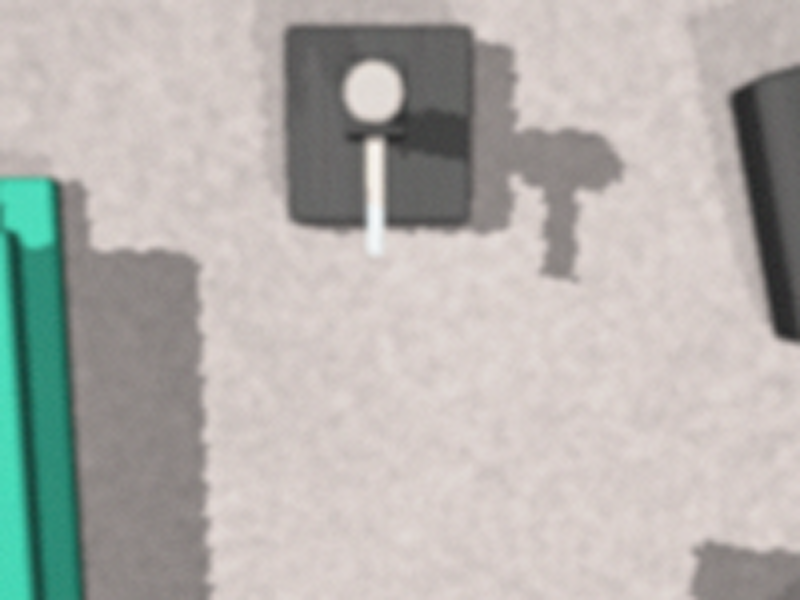

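```bash
python3 - <<'E'
from h import *
C=cam('wrist')
im=cv2.imread('pics/w8.png');cv2.imwrite('pics/w8d.png',cv2.resize(im[100:250,60:220],None,fx=4,fy=4,interpolation=cv2.INTER_CUBIC))
for z in(.07,.08,.09): print(z,onz(C,(180+374/4,60+252/4),z))
E
```

```text
0.07 [ 0.6852 -0.1464  0.07  ]
0.08 [ 0.6852 -0.1465  0.08  ]
0.09 [ 0.6852 -0.1467  0.09  ]
```

View pics/w8d.png

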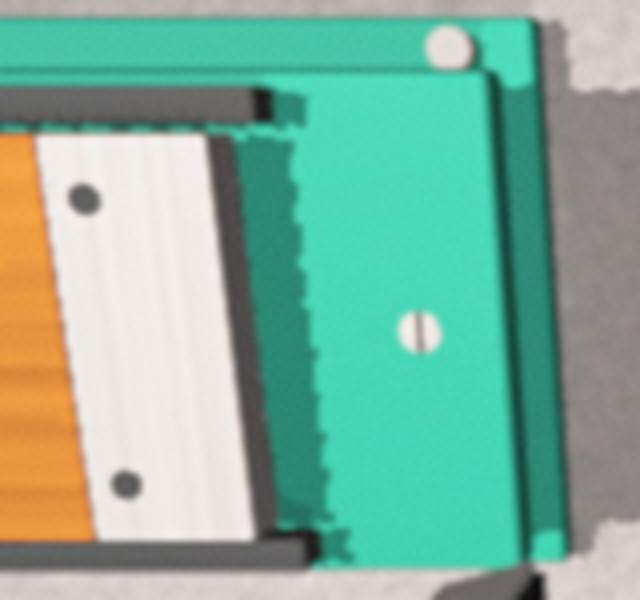

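```bash
python3 - <<'E'
from h import *
C=cam('wrist')
g=lambda u,v,z:onz(C,(60+u/4,100+v/4),z)
f1,f2=g(208,135,.079),g(258,540,.079);e1,e2=g(490,75,.06),g(525,565,.06);pin=g(420,332,.06);tip=onz(C,(273.5,123),.08)
em0=(e1+e2)/2;n=e1-e2;th=np.arctan2(n[1],n[0])-np.pi/2;print('th',np.degrees(th),np.linalg.norm(n))
th=np.radians(-77.3);ex=np.array([np.cos(th),np.sin(th)]);ey=np.array([-ex[1],ex[0]])
pr=lambda n,P:print(n,P,(P-pin)[:2]@ex*1e3,(P-pin)[:2]@ey*1e3)
for n,P in [('f1',f1),('f2',f2),('e1',e1),('e2',e2),('tip',tip),('pin',pin)]:pr(n,P)
E
```

```text
th -77.32454255450384 0.12698124563757926
f1 [ 0.6428 -0.0011  0.079 ] -38.98162702642946 49.927722520795704
f2 [ 0.5456 -0.0229  0.079 ] -39.029895529375146 -49.77346446456438
e1 [ 0.6698 -0.0583  0.06  ] 22.731952414943795 63.61940962128262
e2 [ 0.5459 -0.0861  0.06  ] 22.67756020537428 -63.36182436688896
tip [ 0.6852 -0.1465  0.08  ] 112.24395793397447 59.30347423386837
pin [ 0.6027 -0.0501  0.06  ] 0.0 0.0
```

```bash
python3 - <<'E'
from h import *
plan([.555,.164,.20],Rdown(np.radians(-77.3)))
E
```

```text
shift [-0.34   0.995 -8.398] turn [-0.003 -0.025  0.005] rows 8.11837348569701 0.02116411603883739
```

Call:
apply_moves --pt "0 0 -0.5 0 0 0" --pt "0 0 -1.3 0 0 0" --pt "-0.1 0 -2.2 0 0 0" --pt "-0.1 0 -3.1 0 0 0" --pt "-0.2 0.1 -4.0 0 0 0" --pt "-0.2 0.3 -4.9 0 0 0" --pt "-0.3 0.5 -5.8 0 0 0" --pt "-0.3 0.7 -6.7 0 0 0" --pt "-0.34 0.9 -7.5 0 0 0" --pt "-0.34 1.0 -8.2 0 0 0" --pt "-0.34 1.0 -8.4 0 0 0" --pt "-0.34 1.0 -8.4 0 0 0"

```text
t: 17.93
position: [0.5546, 0.1666, 0.1998]
eef_rot: [-0.236, 2.104, -2.104]
contact_force: [-0.4, -0.6, 0.3]
gripper_width: 0.094
```

```bash
python3 - <<'E'
from h import *
im=manip.snapshot('wrist');cv2.imwrite('pics/w9.png',im);print(manip.get_obs()['joint_pos'],pose()[0])
plan([.555,.164,.103],Rdown(np.radians(-77.3)))
E
```

```text
[-0.8884  0.4358  0.7109  1.775  -0.3227  1.0505 -1.4108] [0.5552 0.1647 0.2002]
shift [0.009 2.429 0.014] turn [-0.003 -0.007 -0.   ] rows 2.3301450895441866 0.006562264463942797
```

View pics/w9.png

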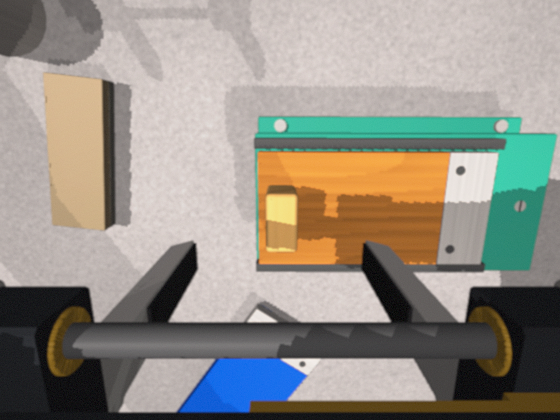

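Call:
apply_moves --pt "0 0.3 0.01 0 0 0" --pt "0 0.8 0.01 0 0 0" --pt "0 1.3 0.01 0 0 0" --pt "0 1.8 0.01 0 0 0" --pt "0 2.1 0.01 0 0 0" --pt "0 2.3 0.01 0 0 0" --pt "0 2.43 0.01 0 0 0" --pt "0 2.43 0.01 0 0 0" --pt "0 2.43 0.01 0 0 0"

```text
t: 18.73
position: [0.5556, 0.1646, 0.1033]
eef_rot: [-0.232, 2.105, -2.105]
contact_force: [-0.1, 0.1, 0.6]
gripper_width: 0.0937
```

Call:
apply_moves --pt "0 0 0 0 0 0" --pt "0 0 0 0 0 0" --pt "0 0 0 0 0 0" --pt "0 0 0 0 0 0" --pt "0 0 0 0 0 0" --pt "0 0 0 0 0 0" --pt "0 0 0 0 0 0" --pt "0 0 0 0 0 0" --pt "0 0 0 0 0 0" --pt "0 0 0 0 0 0" --pt "0 0 0 0 0 0" --pt "0 0 0 0 0 0" --hand 1 --force 40

```text
t: 19.73
position: [0.5552, 0.165, 0.1028]
eef_rot: [-0.233, 2.105, -2.105]
contact_force: [0.6, 0.3, -1.1]
gripper_width: 0.0238
```

Call:
apply_moves --pt "0 0 0 0 0 0" --pt "0 0 0 0 0 0" --pt "0 0 0 0 0 0" --pt "0 0 0 0 0 0"

```text
t: 20.07
position: [0.5552, 0.1649, 0.1029]
eef_rot: [-0.233, 2.105, -2.105]
contact_force: [-0.6, 0.5, -0.8]
gripper_width: 0.0236
```

```bash
python3 - <<'E'
from h import *
im=manip.snapshot('wrist');cv2.imwrite('pics/w10.png',im);o=manip.get_obs();print(pose(),o['gripper_width'],o['contact_force'],o['ft_torque'])
E
```

```text
(array([0.5553, 0.1649, 0.1029]), array([[-0.9757,  0.    ,  0.2191],
       [-0.2191, -0.0001, -0.9757],
       [-0.    , -1.    ,  0.0001]])) 0.023980285862474564 [-0.2354 -0.5223 -0.3824] [ 0.0847  0.1723 -0.0098]
```

View pics/w10.png

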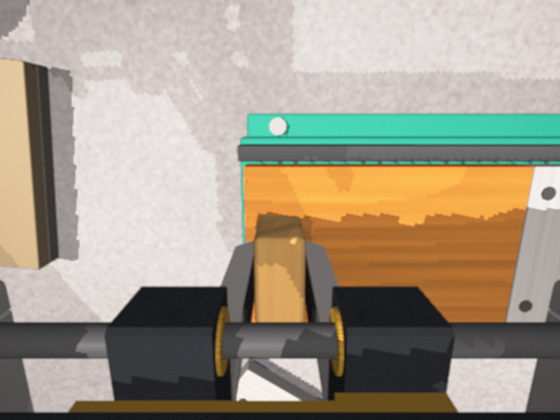

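Call:
apply_moves --pt "0 0 0.1 0 0 0" --pt "0 0 0.3 0 0 0" --pt "0 0 0.5 0 0 0" --pt "0 0 0.75 0 0 0" --pt "0 0 1.0 0 0 0" --pt "0 0 1.25 0 0 0" --pt "0 0 1.5 0 0 0" --pt "0 0 1.7 0 0 0" --pt "0 0 1.85 0 0 0" --pt "0 0 1.95 0 0 0" --pt "0 0 2.0 0 0 0" --pt "0 0 2.0 0 0 0" --force 58

```text
t: 21.12
position: [0.5729, 0.0862, 0.1029]
eef_rot: [-0.233, 2.104, -2.106]
contact_force: [0.5, -2.1, -0.6]
gripper_width: 0.0238
```

```bash
python3 - <<'E'
from h import *
o=manip.get_obs();p,Rc=pose();print(p,o['gripper_width'],o['contact_force'],o['ft_torque'])
d=p-np.array([.5553,.1649,.1029]);print(np.linalg.norm(d),Rc.T@d)
cv2.imwrite('pics/s11.png',cv2.resize(manip.snapshot('scene')[170:280,180:350],None,fx=4,fy=4,interpolation=cv2.INTER_CUBIC))
E
```

```text
[0.5729 0.0862 0.1029] 0.023775314785530435 [ 0.4737 -2.1214 -0.6074] [-0.401   0.0908 -0.0233]
0.08063345423036596 [0.0001 0.0001 0.0806]
```

View pics/s11.png

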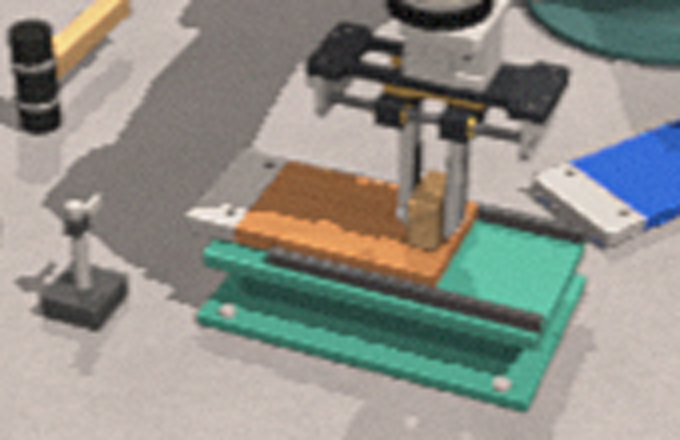

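Smooth. Continue to about 145 mm total (1.6 units more), then measure.

Call:
apply_moves --pt "0 0.01 0.1 0 0 0" --pt "0 0.01 0.25 0 0 0" --pt "0 0.01 0.45 0 0 0" --pt "0 0.01 0.65 0 0 0" --pt "0 0.01 0.85 0 0 0" --pt "0 0.01 1.05 0 0 0" --pt "0 0.01 1.25 0 0 0" --pt "0 0.01 1.4 0 0 0" --pt "0 0.01 1.5 0 0 0" --pt "0 0.01 1.6 0 0 0" --pt "0 0.01 1.6 0 0 0" --pt "0 0.01 1.6 0 0 0"

```text
t: 22.17
position: [0.5873, 0.0246, 0.1028]
eef_rot: [-0.233, 2.104, -2.104]
contact_force: [1.7, 0.0, 4.9]
gripper_width: 0.0236
```

```bash
python3 - <<'E'
from h import *
o=manip.get_obs();p,Rc=pose();print(p,o['gripper_width'],o['contact_force'],o['ft_torque'])
d=p-np.array([.5553,.1649,.1029]);print(np.linalg.norm(d),Rc.T@d)
t=manip.snapshot('top');cv2.imwrite('pics/t12f.png',t);s=manip.snapshot('scene');cv2.imwrite('pics/s12f.png',s)
cv2.imwrite('pics/t12.png',cv2.resize(t[120:220,230:350],None,fx=6,fy=6,interpolation=cv2.INTER_CUBIC))
cv2.imwrite('pics/s12.png',cv2.resize(s[190:270,180:300],None,fx=6,fy=6,interpolation=cv2.INTER_CUBIC))
E
```

```text
[0.5873 0.0246 0.1028] 0.02360844056925136 [1.7074 0.0365 4.8856] [-0.0297  0.0565  0.0476]
0.1439153404325057 [-0.0004  0.0001  0.1439]
```

View pics/s12.png

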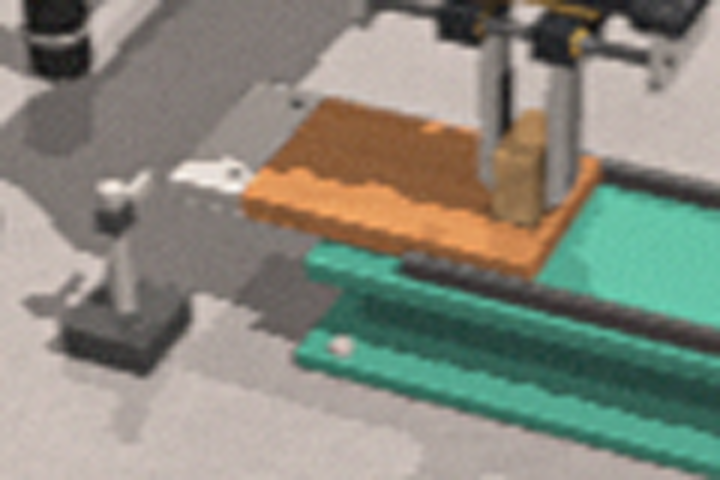

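View pics/t12.png

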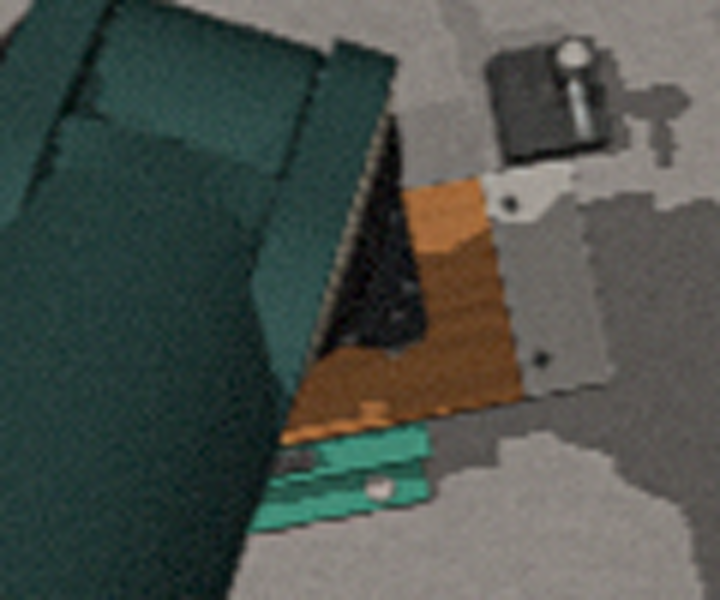

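```bash
cat > m2.py <<'E'
from h import *
import sys
C=cam('top');g=lambda u,v,z:onz(C,(230+u/6,120+v/6),z)
th=np.radians(-77.3);ex=np.array([np.cos(th),np.sin(th)])
def run(f1,f2,tip,zt):
    f1=g(*f1,.079);f2=g(*f2,.079);t=g(*tip,zt);print(f1,f2,t,'gap mm',(t-f1)[:2]@ex*1e3,(t-f2)[:2]@ex*1e3)
E
python3 - <<'E'
from m2 import *
for z in(.07,.08,.09):run((575,165),(612,383),(585,137),z)
S=cam('scene');C=cam('top')
s=lambda u,v:(180+u/6,190+v/6)
P=tri([C,S],[(230+585/6,120+137/6),s(148,177)]);print('tip tri',P)
print('scene front far corner',onz(S,s(170,178),.079),'near',onz(S,s(258,85),.079))
E
```

```text
[ 0.6718 -0.1436  0.079 ] [ 0.576  -0.1618  0.079 ] [ 0.6865 -0.1491  0.07  ] gap mm 8.531092323682488 11.85364115457886
[ 0.6718 -0.1436  0.079 ] [ 0.576  -0.1618  0.079 ] [ 0.6841 -0.1476  0.08  ] gap mm 6.627200677280824 9.949749508177193
[ 0.6718 -0.1436  0.079 ] [ 0.576  -0.1618  0.079 ] [ 0.6818 -0.1462  0.09  ] gap mm 4.723309030879107 8.045857861775477
tip tri [ 0.6844 -0.1477  0.0785]
scene front far corner [ 0.679  -0.1372  0.079 ] near [ 0.5861 -0.1576  0.079 ]
```

Call:
apply_moves --pt "0 0 0.05 0 0 0" --pt "0 0 0.1 0 0 0" --pt "0 0 0.15 0 0 0" --pt "0 0 0.19 0 0 0" --pt "0 0 0.2 0 0 0" --pt "0 0 0.2 0 0 0" --pt "0 0 0.2 0 0 0" --pt "0 0 0.2 0 0 0"

```text
t: 22.93
position: [0.5889, 0.0178, 0.1029]
eef_rot: [-0.234, 2.104, -2.103]
contact_force: [-1.2, 4.5, 7.8]
gripper_width: 0.0231
```

```bash
python3 - <<'E'
from h import *
o=manip.get_obs();p,Rc=pose();print(p,o['gripper_width'],o['contact_force'],o['ft_torque'])
d=p-np.array([.5553,.1649,.1029]);print(np.linalg.norm(d),Rc.T@d)
t=np.mean([manip.snapshot('top').astype(float) for _ in range(4)],0).astype(np.uint8);s=np.mean([manip.snapshot('scene').astype(float) for _ in range(4)],0).astype(np.uint8)
cv2.imwrite('pics/t13.png',cv2.resize(t[120:190,300:350],None,fx=12,fy=8,interpolation=cv2.INTER_CUBIC) if 0 else cv2.resize(t[125:195,295:355],None,fx=10,fy=8.5,interpolation=cv2.INTER_CUBIC))
cv2.imwrite('pics/s13.png',cv2.resize(s[190:250,190:265],None,fx=10,fy=10,interpolation=cv2.INTER_CUBIC))
E
```

```text
[0.5889 0.0178 0.1029] 0.023128237100104535 [-1.2416  4.5141  7.8193] [0.9031 0.4372 0.0237]
0.15087780619987887 [-0.0004 -0.0001  0.1509]
```

View pics/t13.png

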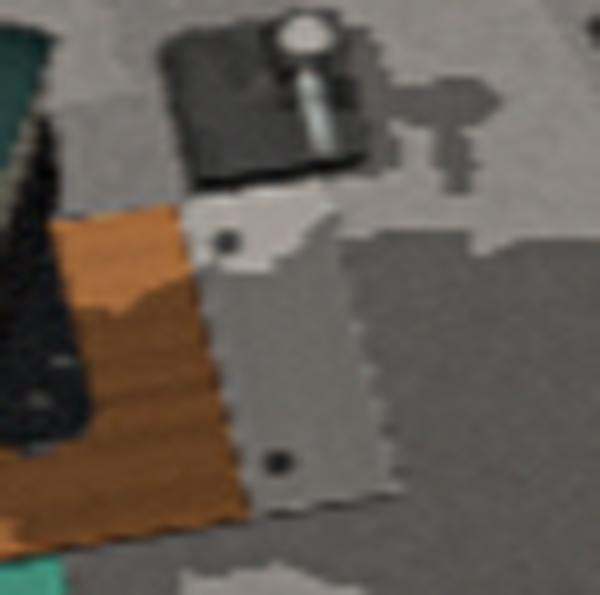

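View pics/s13.png

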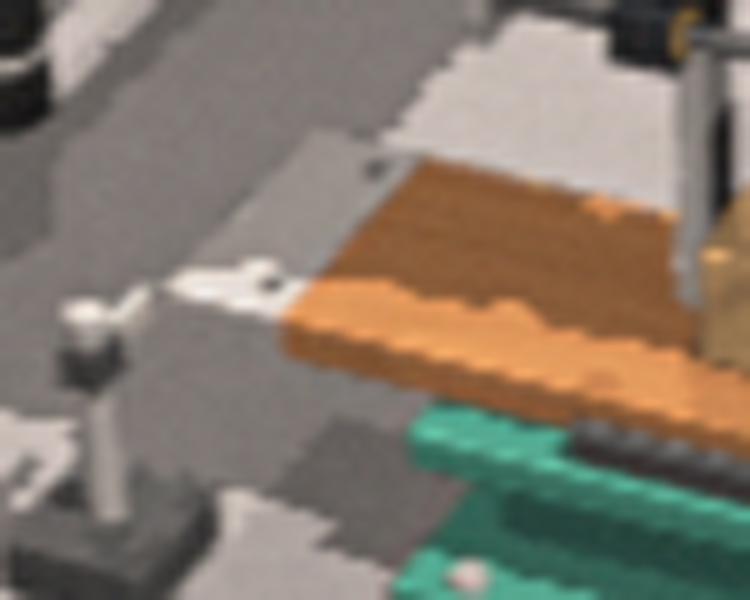

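```bash
python3 - <<'E'
from h import *
C=cam('top');S=cam('scene');th=np.radians(-77.3);ex=np.array([np.cos(th),np.sin(th)]);ey=np.array([-ex[1],ex[0]])
t=lambda u,v:(295+u/10,125+v/8.5);s=lambda u,v:(190+u/10,190+v/10)
F1,F2=onz(C,t(337,190),.079),onz(C,t(405,487),.079);print(F1,F2,np.linalg.norm(F1-F2))
G1,G2=onz(S,s(163,285),.079),onz(S,s(318,130),.079);print(G1,G2,np.linalg.norm(G1-G2))
P=tri([C,S],[t(326,152),s(152,288)]);print('tip',P)
for z in(.076,.08,.084):
  a=onz(C,t(326,152),z);b=onz(S,s(152,288),z)
  print(z,'top gap',[(a-f)[:2]@ex*1e3 for f in(F1,F2)],'scene gap',[(b-f)[:2]@ex*1e3 for f in(G1,G2)])
# true front corner prediction from dead reckoning in wrist frame
tip=np.array([.6852,-.1465]);f0=np.array([.5942,-.012]);print('wrist gap',(tip-f0)@ex*1e3-150.9)
print('tri front far corner',tri([C,S],[t(337,190),s(163,285)]), tri([C,S],[t(405,487),s(318,130)]))
E
```

```text
[ 0.6724 -0.1512  0.079 ] [ 0.5804 -0.1709  0.079 ] 0.09411875327744106
[ 0.678  -0.1466  0.079 ] [ 0.583  -0.1654  0.079 ] 0.09679111517268212
tip [ 0.6833 -0.1471  0.0809]
0.076 top gap [np.float64(0.10248541736111415), np.float64(1.0984313910730101)] scene gap [np.float64(4.716897623526731), np.float64(7.243853606711316)]
0.08 top gap [np.float64(-0.6599120308287115), np.float64(0.33603394288318394)] scene gap [np.float64(1.526329475835977), np.float64(4.053285459020563)]
0.084 top gap [np.float64(-1.4223094790185373), np.float64(-0.4263635053066422)] scene gap [np.float64(-1.6642386718546696), np.float64(0.862717311329917)]
wrist gap 0.3154007568259374
tri front far corner [ 0.6733 -0.1517  0.0743] [ 0.58   -0.1702  0.0759]
```

```bash
python3 - <<'E'
from h import *
cv2.imwrite('pics/w13.png',manip.snapshot('wrist'));s=manip.snapshot('scene')
cv2.imwrite('pics/s14.png',cv2.resize(s[190:280,190:340],None,fx=5.3,fy=5.3,interpolation=cv2.INTER_CUBIC))
o=manip.get_obs();print(o['position'],o['contact_force'],o['ft_torque'],o['gripper_width'],o['t'])
C=cam('wrist')
E
```

```text
[0.5889 0.0178 0.1029] [-1.5473  5.2427  8.0011] [0.9221 0.4639 0.0044] 0.023611163529161434 23.4333
```

View pics/w13.png

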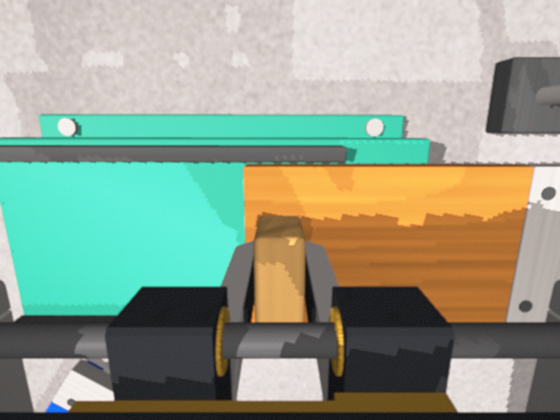

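View pics/s14.png

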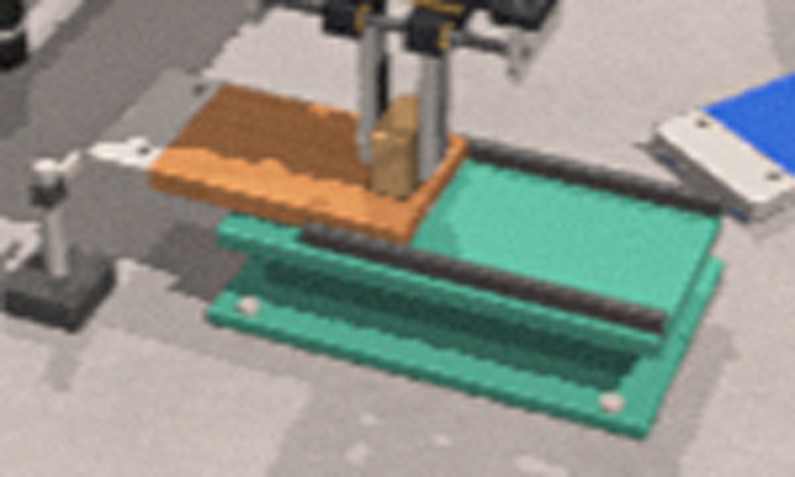

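Call:
apply_moves --pt "0 0 0.02 0 0 0" --pt "0 0 0.02 0 0 0" --pt "0 0 0.02 0 0 0" --pt "0 0 0.02 0 0 0" --pt "0 0 0.02 0 0 0" --pt "0 0 0.02 0 0 0" --pt "0 0 0.02 0 0 0" --pt "0 0 0.02 0 0 0"

```text
t: 24.1
position: [0.589, 0.0172, 0.1029]
eef_rot: [-0.234, 2.105, -2.102]
contact_force: [-1.1, 5.8, 8.5]
gripper_width: 0.0236
```

```bash
python3 - <<'E'
from h import *
o=manip.get_obs();print(o['position'],o['eef_rot'],o['contact_force'],o['gripper_width'],o['qvel'],o['t'])
cv2.imwrite('pics/f.png',manip.snapshot('scene'))
print(manip.finish_job())
E
```

```text
[0.589  0.0172 0.1029] [-0.234   2.1047 -2.1025] [-1.1431  5.751   8.5492] 0.02362381942063785 [ 0.0007  0.0004 -0.0021  0.0002  0.0007 -0.0003  0.0008] 24.1
the job is handed in; nothing more can be done
None
```

View pics/f.png

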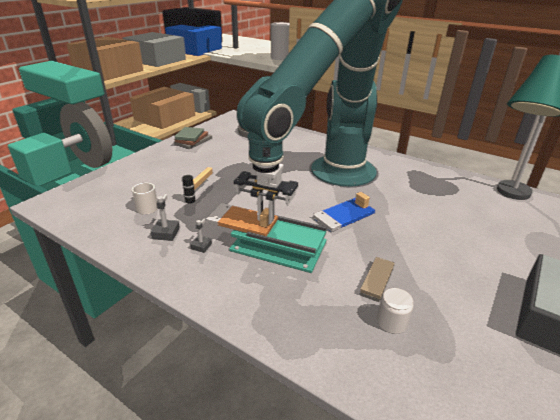

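The job was handed in at 24.1 s of the 64 s allowed; the system reports no verdict, so this rests on my own checks. I drove the stop pin down with the mallet and stood the mallet back where it had been. I then slid the board about 152 mm along its rails and finished still holding it by the grip block.

- **Pin:** after the mallet lifted away, it showed as a flat disc level with the deck in both the scene and wrist pictures. The push had reached 46 N at the stop.
- **Front against the blade:** the views disagree slightly. Before a last push of just under 1 mm, the top view and the straight-down wrist measurement put the gap at about 0 to 0.3 mm. The scene view and an earlier oblique wrist view suggested 1.5 to 4 mm still to go. All of these are inside the 6 mm tolerance.
- **Board:** it did not move or turn in the gripper during the slide, judged by the screw positions in the wrist picture, and the tool did not tilt. One triangulation put the board's front about 4 mm low. I put that down to camera calibration, since the wrist picture showed no tilt.
- **Everything else:** the mallet stands on the bench, and the tin, mug and whetstone look unmoved in the last picture.

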